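# Seat the support pole of a skills-lab stand and mark its depth

### The arm

A 6-joint arm with a two-finger parallel gripper is mounted at the origin on the work surface. World frame = base frame: x ahead of the robot, y to its left, z up, the work surface at z = 0. Lengths are in m, angles in rad, forces in N, time in s.
With the tool pointing down it reaches from about 0.25 to 0.775 m from the base axis. Payload 8.9 kg.
Tool frame: the origin (TCP) lies midway between the tips of the shut fingers; the grasp point (between the pads) lies manip.pinch_z behind it (manip.pinch_z is the distance from the TCP to the grasp point, in m); z points along the fingers, y is the line along which they close (so a half turn about z gives the same grasp; the last joint's range is limited). The gripper opens to 85 mm and grips with 20 to 120 N. Pads are 22 mm wide; open, the fingers measure 114 mm over their backs; the gripper's body (76 mm by 85 mm) begins 54 mm behind the grasp point. The pads swing forward as they close: fully open they stand 13 mm farther back than shut.
Start: joints at [-1.47, 0.291, -0.153, 1.127, 0, 1.431], TCP at [0.125, -0.51, 0.197] pointing down, gripper open.
Joint ranges: [-2.52, 2.52], [-0.91, 1.74], [-1.3, 1.37], [-1.96, 2.02], [-1.52, 1.47], [-3.14, 3.14]. Speed limits (rad/s): [2.22, 2.22, 2.79, 3.14, 3.14, 3.14].

### API

Orientations are given as a rotation vector (axis times angle).
In Python, from cell import manip, vision gives the robot as it stands.
- The arm moves only by the tool play_rows, never from a script. Its argument "commands" is text: rows parted by semicolons, each of 5 numbers parted by spaces: the shift along the tool's x, y, z in mm, then the turn about the tool's z in degrees, then the closure, from 0 (fully open) to 1 (shut). In form: dx dy dz twist fingers; .... A call has 1 to 8 rows; each row is the pose to reach, as a shift and turn from the pose commanded when the call began, along the tool's axes at that moment; what a row does not reach only later rows make up. A row lasts 1/10 s, in which the tool goes at most 50 mm and 8.59 degrees, less where a joint would pass 70% of its speed; a pose out of reach is approached as far as the arm can. A call with a gripper value outside its range is refused whole. The fingers move at their own pace and stop on an object; "squeeze" is the grip in N (left out, the last holds). Time passes only in rows, so rows that repeat a pose let the fingers close. It gives the time, the measured TCP pose, the force, the opening and the grip force at its end, in the units of the state.
- manip.sense(): the state, without advancing time (a new reading comes with each control period).
- vision.snapshot(name): name is "side" or "top"; returns a dict with "img" (480x640x3 uint8, red, green, blue), "depth" (480x640 float32, m along the optical axis (not along the pixel's ray), 0 where there is no reading), "intrinsics" (3x3 intrinsics, pixels), "camera_from_world" (4x4, takes a point from world to camera coordinates). Camera axes: x right, y down, z forward; pixel columns grow to the right and rows downward; lengths in m; the calibration is good to about 2 mm. A picture is of the moment at which its call begins.
- manip.finish_job(): hands the job in; it is judged then, once.
The state is a dict: "time_s": time; "joint_pos": joint angles; "joint_vel": joint speeds; "joint_efforts": joint torques, N m; "tool_pos": TCP position; "tool_rot": TCP orientation; "force": force on the tool from outside, world axes, zero at the start; "wrist_torque": the same for the moment, N m; "opening": finger opening in m; "finger_force": force on a finger pad.
Only numpy, scipy, OpenCV 4.12 (cv2) and the standard library are available. Lean on these libraries where they do the work, as an engineer would, in place of code of your own. Each camera call takes 0.05 s, during which the arm holds its last target. There are 200 camera calls.

### The job

Lift the red dust cap off the cream socket of the blue stand and leave it in the metal tray. Then take the steel pole with the orange collar from the rack and push it gently down the socket until it bottoms out on the sprung floor, so that the socket's rim slides the collar up to mark the depth; do not overload the floor. Leave the pole standing fully home in the socket, and do not disturb the other things on the bench.

Things in the scene. Friction and masses are not known exactly. Their poses are not given: they have to be found in the camera images.
- bore_mouth (a point): centre of the open top of the cream socket post, 90 mm above the bench, z up along the bore. The post is a 44 mm square, 75 mm tall, upright on a fixed blue base plate 160 x 110 x 15 mm (its long side along this point's x). The bore is round, 17 mm wide, vertical, with a blind floor somewhere between 36 and 66 mm below the mouth: the depth differs every time and cannot be seen, only felt. At the start the red cap closes it.
- bore_floor (a joint): sprung floor at the bottom of the bore: how far it is pressed down, m, 0 when nothing stands on it, 0.008 at its end stop. It takes 3 N per mm. The pole's own weight (with its collar about 1.7 to 2.6 N) presses it 0.6 to 0.9 mm. A pole is bottomed out firmly when it is pressed 1.5 mm or more (4.5 N); beyond 5 mm (15 N) it is overloaded. It springs back when the push ends.
- cap_center (a point): red plastic dust cap, about 30 g, 40 mm tall; this point is on its axis half-way up. From its bottom: a plug 12 mm wide and 10 mm long (in the bore, loose), a flange 36 mm wide and 6 mm thick (rests on the post), a knob 20 mm wide and 24 mm tall to grip (from 4 mm below to 20 mm above this point). z points up along its axis.
- tray_in (a point): centre of the inner floor (4 mm above the bench) of an empty open metal tray, fixed, 170 mm along x and 120 mm along y outside, walls 4 mm thick and 32 mm high above the bench
- pole_center (a point): round steel pole, 14 mm wide, 180 mm long, about 0.2 kg, its foot chamfered over 4 mm; this point is on its axis half-way up (90 mm above its foot). z points along it to its top. It stands upright in one of the three holes of the white rack, its foot 8 mm above the bench, and is free above its collar.
- collar (a joint): orange collar that slides stiffly along the pole, 34 mm wide, 14 mm tall: how far it was slid up the pole, m, 0 at the start. Its underside is 22 mm plus this value above the pole's foot. It needs 4 N to slide (more than the pole's weight) and stays where it is left. It is too wide for the bore: going down, it meets the rim of the socket and is pushed up the pole. The upper 80 mm of the pole are always clear of it.
- collar_under (a point): centre of the underside of the orange collar, on the pole's axis
- rack_top (a point): centre of the top of the white rack, a fixed block 190 mm along x, 60 mm along y, 30 mm high, with three holes 15.5 mm wide and 22 mm deep in a row along x, 62 mm apart. The pole and two other rods stand in them, in any order.
- rod_black: black plastic rod, 14 mm wide, 140 mm long, with a fixed black shoulder, standing in the rack; origin at its foot. Leave it alone.
- rod_wood: wooden rod, 14 mm wide, 150 mm long, with a fixed white shoulder, standing in the rack; origin at its foot. Leave it alone.
- bottle: closed blue bottle, 60 mm wide, 150 mm tall; origin at the centre of its underside. Leave it alone.
- beaker: clear plastic beaker, 76 mm wide, 90 mm tall; origin at the centre of its underside. Leave it alone.
- tape: white roll of tape lying flat, 76 mm wide, 24 mm tall; origin at the centre of its underside. Leave it alone.
- syringe: capped empty syringe lying on the bench, 140 mm long along its x, 26 mm tall; origin on the bench under its barrel. Leave it alone.
- weight: brass knobbed weight, 48 mm wide, 42 mm tall; origin at the centre of its underside. Leave it alone.
Not all that is in view belongs to the job. What is meant by the part that bears cap_center is not purple, and is the smaller of those in its own colour.

How it is judged:
By the outcome, as a careful person would: the job done as asked, in the order asked, and still so for the second after the job is handed in, with the robot touching nothing.
It also fails if it takes over 61 s, if anything falls off the work surface, if the arm or the gripper's body presses on something with over 40 N, if the wrist force passes 120 N, or if a joint passes its speed limit or range.

## Working session

There is one attempt and no reset: what is moved stays moved. The work goes in short steps, Python scripts to look and compute and a tool call to move; the robot and the scene stay as the last step left them, time stands still between calls to the robot, and variables do not carry over. Pictures are saved under pics/ and viewed, at most 10 in all, crops included, and the job is handed in when it is done.

Besides the shell and the picture viewer there is one more tool, called after "Request:" as name(argument=value, ...) on one line, values as JSON. play_rows: Moves the arm, as the interface text tells. Its arguments: {"type":"object","properties":{"commands":{"type":"string"},"squeeze":{"type":"number"}},"required":["commands"]}

```bash
mkdir -p pics; ls
python3 - <<'E'
from cell import manip, vision
import cv2,numpy as np
print(manip.pinch_z, manip.sense())
for n in ("top","side"):
    s=vision.snapshot(n); np.savez(f"{n}0.npz",**s)
    cv2.imwrite(f"pics/{n}0.png",s["img"][:,:,::-1]); print(s["intrinsics"],s["camera_from_world"])
E
```

```text
pics
0.0187 {'time_s': 0.0, 'joint_pos': array([-1.47029312e+00,  2.91311686e-01, -1.54150637e-01,  1.12667463e+00,
       -1.01517472e-05,  1.43152048e+00]), 'joint_vel': array([ 0.00090233,  0.00085401,  0.00023113, -0.00068995, -0.00094243,
        0.00023487]), 'joint_efforts': array([ 2.15653818e-03, -5.37147796e+01,  3.31361282e+01,  1.59880542e-02,
       -4.57901467e-05,  8.73731040e-06]), 'tool_pos': array([ 0.12464413, -0.50948564,  0.19670694]), 'tool_rot': array([-3.11771090e+00, -3.75582105e-01, -2.48681501e-05]), 'force': array([ 0.07331032, -0.22883696, -0.60170809]), 'wrist_torque': array([ 0.03071481, -0.02276972,  0.00516565]), 'finger_force': 0.0, 'opening': 0.08536714329733901}
[[512.15259004   0.         321.40744044]
 [  0.         512.15259004 253.074274  ]
 [  0.           0.           1.        ]] [[-1.36331387e-03 -9.99942639e-01  1.06235956e-02  1.77201042e-02]
 [-9.90272733e-01 -1.28120318e-04 -1.39139853e-01  5.57618345e-01]
 [ 1.39133233e-01 -1.07099483e-02 -9.90215755e-01  1.31159475e+00]
 [ 0.00000000e+00  0.00000000e+00  0.00000000e+00  1.00000000e+00]]
[[510.38124932   0.         313.73159888]
 [  0.         510.38124932 235.17405908]
 [  0.           0.           1.        ]] [[ 0.95055589 -0.30980862  0.02149673 -0.51950864]
 [-0.16248904 -0.55515019 -0.81572396  0.1720945 ]
 [ 0.26465223  0.77189824 -0.57804179  1.0291448 ]
 [ 0.          0.          0.          1.        ]]
```

View pics/top0.png

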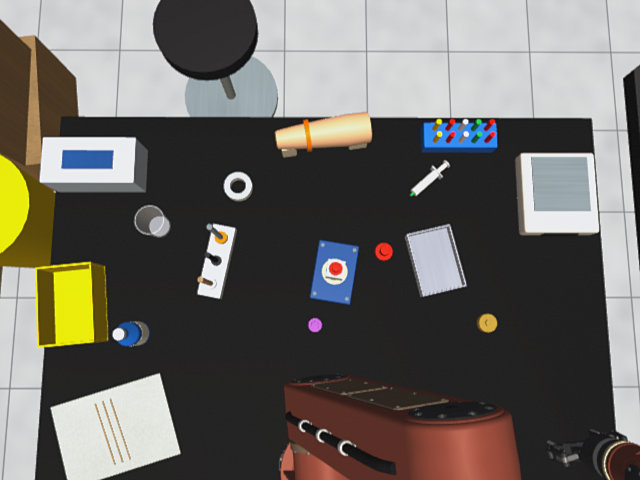

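View pics/side0.png

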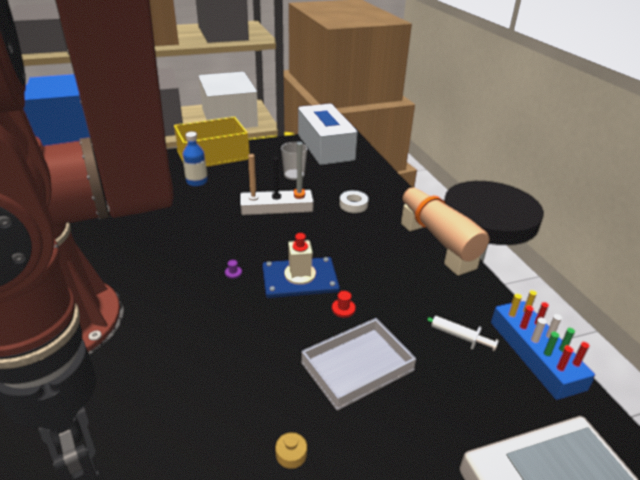

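The top view shows the capped socket at (336,268), with a larger red cap decoy at (384,251) and a purple one at (315,325). The tray is at (436,260), the rack at (216,261), and the steel pole with the orange collar in the rack's far hole at about (218,235). The side view shows the socket cap at (300,242), the collar at (299,194) and the tray at (358,362).

```bash
cat > h.py <<'E'
import cv2,numpy as np
from cell import manip,vision
def ray(s,u,v):
    K,T=s["intrinsics"],s["camera_from_world"]; R,t=T[:3,:3],T[:3,3]
    return -R.T@t, R.T@np.linalg.solve(K,[u,v,1.])
def onz(s,u,v,z):
    o,d=ray(s,u,v); return o+d*(z-o[2])/d[2]
def two(a,ua,b,ub):
    o1,d1=ray(a,*ua);o2,d2=ray(b,*ub)
    k=np.linalg.lstsq(np.c_[d1,-d2],o2-o1,rcond=None)[0]
    p,q=o1+k[0]*d1,o2+k[1]*d2; return (p+q)/2,np.linalg.norm(p-q)
def proj(s,p):
    c=s["intrinsics"]@(s["camera_from_world"]@np.r_[p,1])[:3]; return c[:2]/c[2]
def hsv(s): return cv2.cvtColor(s["img"],cv2.COLOR_RGB2HSV)
def blobs(m,a=15):
    n,l,st,c=cv2.connectedComponentsWithStats(m.astype(np.uint8)); return [(st[i].tolist(),c[i].round(1).tolist()) for i in range(1,n) if st[i][4]>=a]
E
python3 - <<'E'
from h import *
for n in("top","side"):
    s=np.load(n+"0.npz");h=hsv(s);H,S,V=h[...,0],h[...,1],h[...,2]
    print(n,"red",blobs(((H<5)|(H>175))&(S>180)&(V>120)))
    print("orange",blobs((H>6)&(H<16)&(S>180)&(V>120)))
    print("blue",[b for b in blobs((H>100)&(H<125)&(S>120)&(V>60),200)])
t=np.load("top0.npz");s=np.load("side0.npz")
a=cv2.resize(t["img"][225:310,300:400],None,fx=4,fy=4,interpolation=cv2.INTER_CUBIC)
b=cv2.resize(t["img"][215:300,190:245],None,fx=4,fy=4,interpolation=cv2.INTER_CUBIC)
c=cv2.resize(s["img"][130:215,240:320],None,fx=4,fy=4,interpolation=cv2.INTER_CUBIC)[:, :180+140]
cv2.imwrite("pics/z.png",np.hstack([b,a[:,:260],c])[:,:,::-1])
E
```

```text
top red [([449, 119, 6, 6, 27], [451.6, 121.3]), ([489, 119, 6, 6, 27], [491.4, 121.3]), ([450, 132, 5, 5, 18], [451.9, 134.1]), ([490, 132, 5, 5, 16], [491.9, 134.1]), ([375, 243, 18, 18, 248], [383.5, 251.2]), ([329, 263, 13, 12, 118], [335.2, 268.2])]
orange [([303, 119, 6, 7, 27], [305.6, 121.7]), ([307, 141, 5, 10, 41], [309.0, 146.1])]
blue [([421, 122, 77, 31, 1741], [457.1, 138.9]), ([62, 150, 51, 18, 872], [86.5, 158.8]), ([309, 239, 50, 66, 1866], [333.9, 272.0]), ([117, 321, 24, 26, 385], [129.8, 333.4])]
side red [([293, 233, 14, 18, 180], [299.7, 241.8]), ([332, 291, 23, 26, 415], [343.2, 304.3]), ([538, 303, 10, 14, 62], [542.7, 309.1]), ([521, 306, 11, 22, 104], [526.3, 316.4]), ([574, 343, 14, 22, 126], [580.6, 353.2]), ([558, 346, 14, 24, 138], [564.7, 357.2])]
orange [([294, 189, 10, 9, 47], [298.9, 193.5]), ([415, 197, 25, 29, 136], [422.9, 207.3])]
blue [([24, 74, 65, 71, 3536], [54.7, 108.5]), ([184, 142, 20, 21, 318], [192.9, 153.0]), ([262, 257, 78, 40, 1749], [299.1, 279.0]), ([491, 302, 103, 98, 3714], [540.8, 354.2])]
```

View pics/z.png

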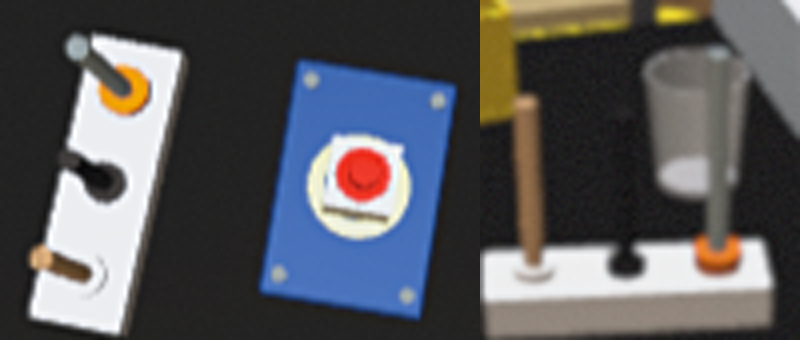

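The crops show the pole top at top-view pixel (209.3,226.8), the collar at (221,237.5) and the cap knob at about (335.5,268.5). In the side view the pole runs from about (299,143) to (299,192).

Run:
```python
from h import *
t=np.load("top0.npz");s=np.load("side0.npz")
f=lambda p:np.round(p,4)
print("cap z.100",f(onz(t,335.2,268.2,.1)),"two",two(t,(335.2,268.2),s,(299.7,241.8)), "side",f(onz(s,299.7,241.8,.1)))
print("pole top",f(onz(t,209.3,226.8,.188)),f(onz(s,299.0,143.3,.188)))
print("collar",f(onz(t,221,237.5,.040)),f(onz(s,298.9,193.5,.037)))
def mask(im,l,r): 
    m=np.zeros_like(im); 
    return m
h=hsv(t);H,S,V=h[...,0],h[...,1],h[...,2]
for nm,m,z,(x0,x1,y0,y1) in [("plate",(H>100)&(H<125)&(S>120)&(V>60),.015,(300,365,235,310)),("rack",(S<40)&(V>180),.03,(190,245,215,305)),("tray",(V>100)&(S<90),.02,(398,475,218,300))]:
    k=np.zeros(m.shape,np.uint8);k[y0:y1,x0:x1]=m[y0:y1,x0:x1]
    pts=np.argwhere(k)[:,::-1].astype(np.float32)
    r=cv2.minAreaRect(pts);b=cv2.boxPoints(r)
    W=np.array([onz(t,*q,z)[:2] for q in b]);e=W[1]-W[0],W[2]-W[1]
    print(nm,f(W.mean(0)),[ (f(np.linalg.norm(v)),f(np.degrees(np.arctan2(v[1],v[0])))) for v in e])
D=t["depth"]
for u,v in[(335,268),(336,266),(209,227),(221,238)]:
    print(u,v,D[v,u],f(np.add(ray(t,u,v)[0],ray(t,u,v)[1]*D[v,u])))
```

```text
cap z.100 [ 0.5108 -0.0165  0.1   ] two (array([ 0.50893076, -0.01604489,  0.10338623]), np.float64(0.002956078361715931)) side [ 0.5088 -0.0115  0.1   ]
pole top [0.5991 0.2829 0.188 ] [0.594  0.2792 0.188 ]
collar [0.599  0.2825 0.04  ] [0.5962 0.2849 0.037 ]
plate [ 0.5115 -0.0167] [(np.float64(0.1617), np.float64(-9.3651)), (np.float64(0.1124), np.float64(-99.5676))]
rack [0.5404 0.3005] [(np.float64(0.1908), np.float64(-9.4505)), (np.float64(0.0741), np.float64(-101.4285))]
tray [ 0.5429 -0.2877] [(np.float64(0.1286), np.float64(-75.1307)), (np.float64(0.1764), np.float64(-167.44))]
335 268 1.258223 [ 0.5084 -0.015   0.1255]
336 266 1.2652974 [ 0.5141 -0.0178  0.1192]
209 227 1.2017627 [0.5979 0.2827 0.1919]
221 238 1.3355427 [0.5948 0.2794 0.0564]
```

```bash
cat >> h.py <<'E'
from scipy.spatial.transform import Rotation as Ro
def plan(x,y,z,yaw=None):
    s=manip.sense(); R=Ro.from_rotvec(s["tool_rot"]).as_matrix()
    d=R.T@(np.array([x,y,z])-s["tool_pos"])*1000
    y0=np.degrees(np.arctan2(R[1,0],R[0,0]))
    print("d",d.round(1),"yaw",y0.round(2),"twist",None if yaw is None else round(y0-yaw,2),"pos",s["tool_pos"].round(4),"F",s["force"].round(2),"ff",round(s["finger_force"],1),"op",round(s["opening"],4),"t",s["time_s"])
E
python3 -c "
from h import *
plan(.510,-.0165,.197,-9.4)"
```

```text
d [ 4.914e+02 -3.874e+02  4.000e-01] yaw 13.74 twist 23.14 pos [ 0.1246 -0.5095  0.1968] F [0.52 0.11 0.14] ff 0.0 op 0.0856 t 0.1
```

Request:
play_rows(commands="491 -387 0 23.2 0;491 -387 0 23.2 0;491 -387 0 23.2 0;491 -387 0 23.2 0;491 -387 0 23.2 0;491 -387 0 23.2 0;491 -387 0 23.2 0;491 -387 0 23.2 0")

```text
time_s: 0.9
tool_pos: [0.3703, -0.195, 0.1973]
tool_rot: [3.131, -0.259, 0.0]
force: [0.7, -1.1, 0.9]
opening: 0.0856
finger_force: 0.0
```

```bash
python3 -c "
from h import *
plan(.510,-.0165,.165,-9.4)"
```

```text
d [ 108.4 -199.    32.3] yaw -9.48 twist -0.08 pos [ 0.3703 -0.195   0.1973] F [ 0.71 -1.15  0.89] ff 0.0 op 0.0856 t 0.9
```

Request:
play_rows(commands="108 -199 0 0 0;108 -199 0 0 0;108 -199 0 0 0;108 -199 0 0 0;108 -199 30 0 0;108 -199 30 0 0;108 -199 30 0 0")

```text
time_s: 1.6
tool_pos: [0.508, -0.0178, 0.1666]
tool_rot: [3.131, -0.257, -0.004]
force: [0.1, -1.1, -0.2]
opening: 0.0856
finger_force: 0.0
```

Run:
```python
from h import *
plan(.510,-.0165,.097,-9.4)
a=vision.snapshot("top");b=vision.snapshot("side")
f=lambda i,y,x:cv2.resize(i[y:y+120,x:x+90],None,fx=4,fy=4,interpolation=cv2.INTER_CUBIC)
cv2.imwrite("pics/a.png",np.hstack([f(a["img"],210,290),f(b["img"],170,255)])[:,:,::-1])
```

```text
d [ 1.9 -1.6 69.6] yaw -9.38 twist 0.02 pos [ 0.508  -0.0178  0.1666] F [ 0.07 -1.05 -0.25] ff 0.0 op 0.0856 t 1.6
```

View pics/a.png

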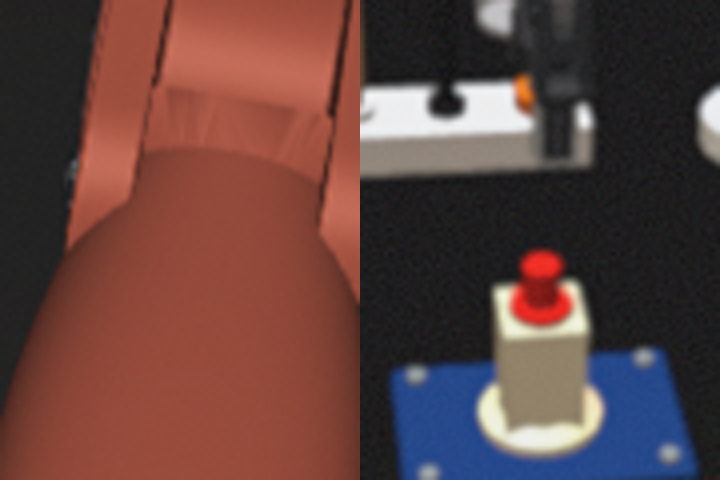

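The side crop shows the cap knob at side pixel (300,237) and the gripper only as a dark shape around (304,200). I'll check this against the projected TCP.

Run:
```python
from h import *
t=np.load("top0.npz");s=np.load("side0.npz")
for p in [(.508,-.0178,.1666),(.515,.03,.18),(.5,-.065,.18),(.51,-.0165,.12),(.51,-.0165,.096)]: print(p,proj(s,p),proj(t,p))
b=vision.snapshot("side"); cv2.imwrite("pics/b.png",cv2.resize(b["img"][80:320,150:450],None,fx=2.5,fy=2.5)[:,:,::-1])
plan(.510,-.0165,.097,-9.4)
h=hsv(b);H,S,V=h[...,0],h[...,1],h[...,2]
```

```text
(0.508, -0.0178, 0.1666) [300.39479254 217.5075228 ] [336.80211935 266.27519245]
(0.515, 0.03, 0.18) [297.07393874 199.84564907] [316.702055   262.67329444]
(0.5, -0.065, 0.18) [303.48408605 225.09282044] [357.12777012 269.00757754]
(0.51, -0.0165, 0.12) [300.97995427 235.40905245] [335.5083932  267.61524306]
(0.51, -0.0165, 0.096) [300.90110226 244.52372018] [335.14673705 268.67505863]
d [ 0.7 -2.9 71.1] yaw -9.53 twist -0.13 pos [ 0.5087 -0.0192  0.1681] F [ 0.41 -0.47  0.1 ] ff 0.0 op 0.0853 t 1.75
```

View pics/b.png

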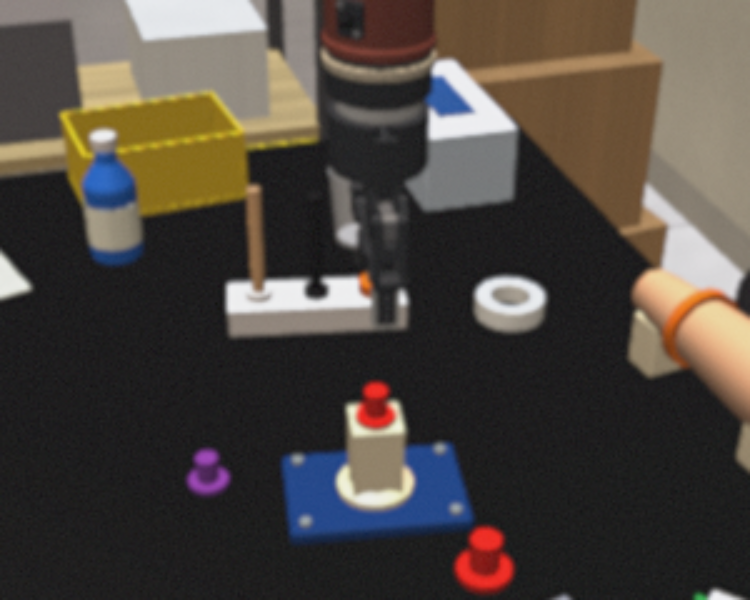

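The near finger shows at about side pixel (304,209) and then blends into the black bench. I'll check the tip height using depth.

Run:
```python
from h import *
b=vision.snapshot("side")
o,R=ray(b,0,0)[0],None
for v in range(186,236,3):
    r=[]
    for u in (298,301,304,307):
        d=b["depth"][v,u]; p=np.add(*[ray(b,u,v)[0],ray(b,u,v)[1]*d]); r.append(p.round(3).tolist())
    print(v,r,b["img"][v,304])
```

```text
186 [[0.489, -0.064, 0.27], [0.486, -0.09, 0.285], [0.642, 0.384, -0.001], [0.651, 0.386, -0.004]] [32 34 32]
189 [[0.487, -0.071, 0.268], [0.486, -0.09, 0.278], [0.498, -0.073, 0.267], [0.503, -0.075, 0.267]] [58 57 60]
192 [[0.486, -0.072, 0.262], [0.487, -0.09, 0.272], [0.493, -0.089, 0.27], [0.498, -0.092, 0.271]] [70 67 68]
195 [[0.488, -0.068, 0.253], [0.486, -0.092, 0.267], [0.492, -0.092, 0.266], [0.497, -0.093, 0.265]] [35 33 37]
198 [[0.488, -0.067, 0.245], [0.492, -0.071, 0.247], [0.499, -0.069, 0.245], [0.503, -0.076, 0.248]] [46 45 46]
201 [[0.488, -0.065, 0.238], [0.492, -0.073, 0.242], [0.498, -0.074, 0.241], [0.503, -0.077, 0.242]] [41 43 43]
204 [[0.488, -0.067, 0.232], [0.493, -0.07, 0.233], [0.497, -0.075, 0.235], [0.504, -0.074, 0.234]] [43 43 44]
207 [[0.488, -0.067, 0.225], [0.492, -0.073, 0.229], [0.498, -0.073, 0.227], [0.502, -0.078, 0.23]] [40 38 41]
210 [[0.584, 0.252, 0.006], [0.494, -0.068, 0.218], [0.499, -0.069, 0.218], [0.505, -0.072, 0.219]] [88 85 81]
213 [[0.583, 0.25, -0.002], [0.591, 0.247, -0.002], [0.599, 0.245, -0.002], [0.606, 0.241, -0.001]] [33 33 32]
216 [[0.578, 0.232, 0.0], [0.586, 0.232, -0.001], [0.594, 0.229, -0.0], [0.6, 0.223, 0.002]] [32 32 31]
219 [[0.574, 0.219, -0.0], [0.583, 0.222, -0.004], [0.59, 0.217, -0.002], [0.598, 0.217, -0.003]] [25 24 27]
222 [[0.57, 0.206, -0.0], [0.579, 0.207, -0.003], [0.586, 0.204, -0.002], [0.594, 0.203, -0.003]] [27 30 28]
225 [[0.566, 0.193, -0.001], [0.575, 0.193, -0.003], [0.583, 0.193, -0.004], [0.589, 0.187, -0.001]] [32 31 33]
228 [[0.562, 0.178, 0.0], [0.569, 0.175, 0.001], [0.578, 0.176, -0.001], [0.585, 0.174, -0.001]] [29 29 30]
231 [[0.558, 0.165, 0.0], [0.566, 0.163, 0.0], [0.574, 0.164, -0.002], [0.58, 0.159, 0.0]] [29 29 31]
234 [[0.505, -0.012, 0.122], [0.512, -0.011, 0.12], [0.569, 0.15, -0.001], [0.576, 0.145, 0.002]] [147  36  31]
```

Request:
play_rows(commands="1 -3 30 0 0;1 -3 30 0 0;1 -3 30 0 0;1 -3 30 0 0")

```text
time_s: 2.2
tool_pos: [0.5108, -0.016, 0.1386]
tool_rot: [3.131, -0.26, 0.002]
force: [-0.1, -0.4, -0.9]
opening: 0.0853
finger_force: 0.0
```

```bash
cat >> h.py <<'E'
def tip(u0=290,u1=325,v0=180,v1=260,y0=-.12,y1=.06,zmin=.12,name="side"):
    b=vision.snapshot(name); vv,uu=np.mgrid[v0:v1,u0:u1]
    o,_=ray(b,0,0); D=np.array([ray(b,u,v)[1] for v,u in zip(vv.ravel(),uu.ravel())])
    P=o+D*b["depth"][v0:v1,u0:u1].reshape(-1,1); return b,P,np.c_[uu.ravel(),vv.ravel()]
E
python3 - <<'E'
from h import *
plan(.510,-.0165,.097,-9.4)
b,P,q=tip()
g=b["img"][q[:,1],q[:,0]].astype(int)
red=g[:,0]>g[:,1]+50
m=(P[:,1]<.08)&(P[:,2]>.10)&~red
for lo in np.arange(.10,.24,.01):
    k=m&(P[:,2]>=lo)&(P[:,2]<lo+.01)
    if k.any(): print(round(lo,2),k.sum(),P[k].min(0).round(3),P[k].max(0).round(3),q[k].min(0),q[k].max(0))
E
```

```text
d [-0.7  0.6 41.6] yaw -9.5 twist -0.1 pos [ 0.5108 -0.016   0.1386] F [-0.07 -0.41 -0.94] ff 0.0 op 0.0853 t 2.2
0.18 19 [ 0.491 -0.067  0.185] [0.514 0.03  0.19 ] [294 197] [309 222]
0.19 55 [ 0.49  -0.073  0.19 ] [0.511 0.03  0.2  ] [293 193] [309 221]
0.2 51 [ 0.491 -0.076  0.2  ] [0.515 0.028 0.21 ] [293 189] [309 219]
0.21 54 [ 0.491 -0.074  0.21 ] [0.511 0.031 0.22 ] [293 185] [309 214]
0.22 12 [ 0.489 -0.075  0.22 ] [0.507 0.036 0.23 ] [292 180] [307 210]
0.23 68 [ 0.485 -0.092  0.231] [ 0.509 -0.051  0.24 ] [297 196] [312 209]
```

Request:
play_rows(commands="0 0 0 0 0.7;0 0 0 0 0.7;0 0 0 0 0.7;0 0 0 0 0.7;0 0 0 0 0.7;0 0 0 0 0.7", squeeze=30)

```text
time_s: 2.85
tool_pos: [0.5103, -0.0155, 0.1373]
tool_rot: [-3.131, 0.259, 0.0]
force: [0.5, 0.1, -0.3]
opening: 0.0255
finger_force: 0.0
```

Run:
```python
from h import *
plan(.510,-.0165,.097,-9.4)
b,P,q=tip()
g=b["img"][q[:,1],q[:,0]].astype(int)
red=g[:,0]>g[:,1]+50
m=(P[:,1]<.08)&(P[:,2]>.10)&~red
for lo in np.arange(.10,.24,.01):
    k=m&(P[:,2]>=lo)&(P[:,2]<lo+.01)
    if k.any(): print(round(lo,2),k.sum(),P[k].min(0).round(3),P[k].max(0).round(3),q[k].min(0),q[k].max(0))
```

```text
d [-0.1  1.1 40.3] yaw -9.46 twist -0.06 pos [ 0.5103 -0.0155  0.1373] F [ 0.46  0.13 -0.3 ] ff 0.0 op 0.0255 t 2.85
0.17 31 [ 0.495 -0.043  0.17 ] [0.517 0.004 0.18 ] [294 208] [307 220]
0.18 56 [ 0.495 -0.044  0.18 ] [0.518 0.005 0.19 ] [294 204] [307 218]
0.19 63 [ 0.495 -0.044  0.19 ] [0.517 0.006 0.2  ] [294 199] [307 214]
0.2 33 [ 0.495 -0.044  0.2  ] [0.516 0.006 0.208] [294 196] [307 211]
0.21 16 [ 0.49  -0.061  0.211] [0.512 0.003 0.22 ] [293 192] [309 207]
0.22 62 [ 0.489 -0.066  0.22 ] [0.515 0.003 0.23 ] [296 189] [310 207]
0.23 49 [ 0.488 -0.07   0.23 ] [ 0.512 -0.002  0.24 ] [292 184] [310 203]
```

Request:
play_rows(commands="0 0 0 0 0.3;0 0 0 0 0.3;0 0 20 0 0.3;0 0 40 0 0.3;0 0 55 0 0.3;0 0 65 0 0.3;0 0 65 0 0.3;0 0 65 0 0.3")

```text
time_s: 3.7
tool_pos: [0.5106, -0.0156, 0.0727]
tool_rot: [3.131, -0.259, 0.001]
force: [-0.3, -0.5, -0.3]
opening: 0.0599
finger_force: 0.0
```

```bash
cat >> h.py <<'E'
def prof(z0=.06,z1=.20):
    b,P,q=tip(); g=b["img"][q[:,1],q[:,0]].astype(int)
    m=(P[:,1]<.08)&(P[:,2]>z0)&(g.max(1)<110)&(np.ptp(g,axis=1)<25)
    for lo in np.arange(z0,z1,.005):
        k=m&(P[:,2]>=lo)&(P[:,2]<lo+.005)
        if k.any(): print(round(lo,3),k.sum(),P[k].min(0).round(3),P[k].max(0).round(3),q[k].min(0),q[k].max(0))
    return b
E
python3 - <<'E'
from h import *
plan(.510,-.0165,.067,-9.4)
b=prof(.06,.15); cv2.imwrite("pics/c.png",cv2.resize(b["img"][180:290,250:350],None,fx=5,fy=5)[:,:,::-1])
E
```

```text
d [-0.4  1.   5.7] yaw -9.46 twist -0.06 pos [ 0.5106 -0.0156  0.0727] F [-0.31 -0.5  -0.27] ff 0.0 op 0.0599 t 3.7
0.075 1 [ 0.524 -0.044  0.077] [ 0.524 -0.044  0.077] [311 258] [311 258]
0.11 3 [0.504 0.015 0.112] [0.508 0.017 0.113] [294 230] [296 230]
0.115 8 [ 0.496 -0.056  0.116] [0.508 0.016 0.12 ] [294 228] [305 247]
0.12 16 [ 0.495 -0.059  0.12 ] [0.508 0.019 0.125] [294 225] [306 247]
0.125 27 [ 0.495 -0.062  0.125] [0.512 0.016 0.13 ] [294 224] [307 246]
0.13 15 [ 0.495 -0.061  0.131] [0.514 0.017 0.135] [294 223] [308 243]
0.135 24 [ 0.494 -0.061  0.135] [0.514 0.015 0.14 ] [294 222] [308 241]
0.14 14 [ 0.496 -0.062  0.14 ] [0.511 0.017 0.145] [297 217] [307 240]
0.145 3 [ 0.495 -0.06   0.146] [ 0.507 -0.059  0.147] [300 237] [306 238]
```

View pics/c.png

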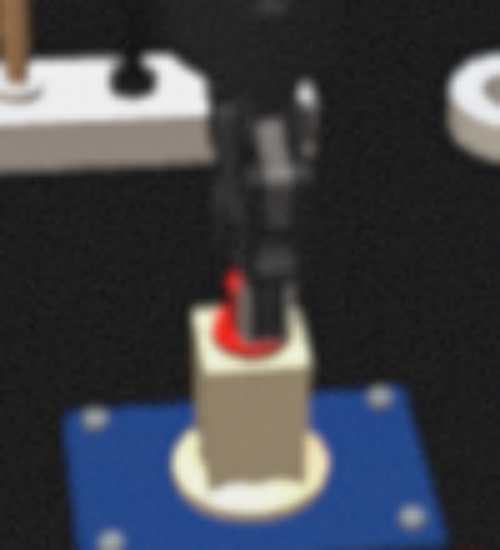

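The picture shows the fingers straddling the knob, tips at about z 0.115 (crop pixel (262,340)). The real tips are about 31 mm above the reported TCP, so I'll allow for that offset.

Request:
play_rows(commands="0 1 5 0 0.3;0 1 5 0 0.8;0 1 5 0 0.8;0 1 5 0 0.8;0 1 5 0 0.8;0 1 5 0 0.8;0 1 5 0 0.8", squeeze=30)

```text
time_s: 4.45
tool_pos: [0.5102, -0.0165, 0.0676]
tool_rot: [3.131, -0.259, 0.001]
force: [-1.2, 0.9, 5.4]
opening: 0.0186
finger_force: 29.4
```

Run:
```python
from h import *
plan(.510,-.0165,.067,-9.4)
prof(.085,.13)
```

```text
d [-0.2  0.   0.6] yaw -9.46 twist -0.06 pos [ 0.5102 -0.0165  0.0676] F [-1.19  0.9   5.42] ff 29.4 op 0.0186 t 4.45
0.11 17 [ 0.498 -0.041  0.11 ] [ 0.513 -0.031  0.115] [298 243] [305 245]
0.115 10 [ 0.499 -0.04   0.116] [ 0.512 -0.007  0.12 ] [295 234] [305 243]
0.12 26 [ 0.497 -0.044  0.12 ] [ 0.517 -0.006  0.125] [295 232] [306 242]
0.125 18 [ 0.497 -0.042  0.125] [ 0.516 -0.03   0.13 ] [297 236] [306 240]
```

Request:
play_rows(commands="0 0 -10 0 0.8;0 0 -25 0 0.8;0 0 -45 0 0.8;0 0 -70 0 0.8;0 0 -80 0 0.8;0 0 -80 0 0.8;0 0 -80 0 0.8")

```text
time_s: 5.2
tool_pos: [0.5098, -0.0164, 0.1467]
tool_rot: [-3.131, 0.259, 0.001]
force: [0.7, 0.2, -0.0]
opening: 0.0185
finger_force: 29.3
```

Run:
```python
from h import *
b=vision.snapshot("side")
h=hsv(b);H,S,V=h[...,0],h[...,1],h[...,2]
m=((H<5)|(H>175))&(S>180)&(V>120); print(blobs(m[:300]))
plan(.543,-.288,.147)
```

```text
[([291, 212, 18, 9, 80], [298.7, 216.7]), ([338, 291, 13, 9, 108], [344.0, 295.2])]
d [ 77.7 262.4  -0.8] yaw -9.46 twist None pos [ 0.5095 -0.0164  0.1463] F [-0.15  0.82 -0.39] ff 29.3 op 0.0186 t 5.25
```

Request:
play_rows(commands="15 40 0 0 0.8;30 90 0 0 0.8;45 140 0 0 0.8;60 190 0 0 0.8;70 235 0 0 0.8;77 262 0 0 0.8;77 262 0 0 0.8;77 262 0 0 0.8")

```text
time_s: 6.05
tool_pos: [0.5421, -0.2874, 0.1457]
tool_rot: [-3.129, 0.261, 0.003]
force: [0.1, 0.0, -0.7]
opening: 0.0186
finger_force: 29.5
```

Run:
```python
from h import *
plan(.543,-.288,.0)
b=vision.snapshot("side"); cv2.imwrite("pics/d.png",cv2.resize(b["img"][200:420,240:460],None,fx=2.5,fy=2.5)[:,:,::-1])
```

```text
d [  1.3   0.6 145.7] yaw -9.54 twist None pos [ 0.5421 -0.2874  0.1457] F [ 0.06  0.01 -0.67] ff 29.5 op 0.0186 t 6.05
```

View pics/d.png

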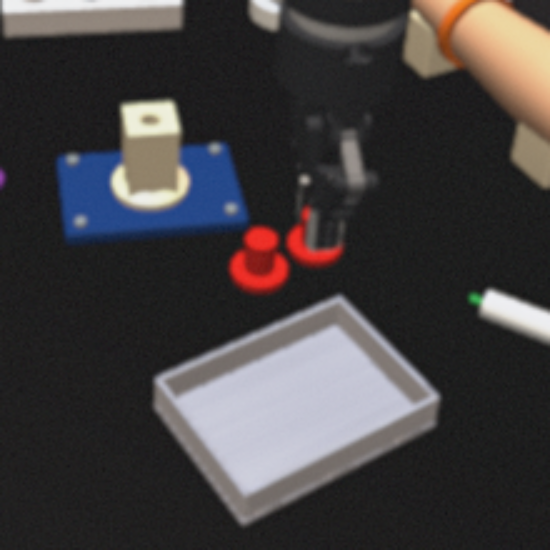

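The cap hangs in the gripper above the tray (crop pixel (315,245)), and the bore is open at crop (150,119), which is side pixel (300,247.6). Next I lower it into the tray and release.

Request:
play_rows(commands="1 0 40 0 0.8;1 0 85 0 0.8;1 0 120 0 0.8;1 0 140 0 0.8;1 0 147 0 0.8;1 0 149 0 0.8;1 0 149 0 0.8")

```text
time_s: 6.8
tool_pos: [0.5447, -0.2875, -0.0007]
tool_rot: [3.13, -0.258, 0.002]
force: [0.3, -0.1, 0.2]
opening: 0.0188
finger_force: 29.4
```

Request:
play_rows(commands="0 0 0 0 0.5;0 0 0 0 0.5;0 0 0 0 0.5;0 0 -15 0 0.5;0 0 -50 0 0.5;0 0 -95 0 0.5;0 0 -140 0 0.3;0 0 -170 0 0.3")

```text
time_s: 7.6
tool_pos: [0.5448, -0.2884, 0.1722]
tool_rot: [3.129, -0.259, 0.005]
force: [0.0, -0.5, -0.3]
opening: 0.0595
finger_force: 0.0
```

Run:
```python
from h import *
plan(.598,.282,.20,-9.45)
b=vision.snapshot("side"); cv2.imwrite("pics/e.png",cv2.resize(b["img"][180:420,240:460],None,fx=2.5,fy=2.5)[:,:,::-1])
h=hsv(b)
# bore: dark spot on the post top
print(b["img"][240:256,290:312].sum(2))
```

```text
d [ -41.3 -571.3  -28.9] yaw -9.47 twist -0.02 pos [ 0.5448 -0.2884  0.1722] F [ 0.01 -0.54 -0.3 ] ff 0.0 op 0.0595 t 7.6
[[174 188 219 228 241 270 293 294 293 310 317 327 351 362 374 384 416 427
  379 262 143  76]
 [368 387 418 438 462 496 523 529 531 539 540 551 568 580 577 590 617 624
  561 405 217 103]
 [568 592 612 630 643 664 681 681 680 680 684 682 684 686 685 686 694 695
  667 506 293 129]
 [675 689 689 689 691 696 699 700 701 700 700 700 699 696 695 696 697 703
  685 557 343 154]
 [692 701 696 695 696 695 695 690 686 687 685 690 692 694 696 693 693 697
  689 589 392 196]
 [671 697 694 694 695 692 676 652 629 621 631 640 665 679 691 692 696 695
  695 641 452 233]
 [658 696 693 692 691 675 633 560 494 471 480 520 585 633 672 691 694 695
  700 670 516 293]
 [655 696 694 692 691 658 573 442 384 375 386 416 469 563 649 688 691 695
  699 684 550 341]
 [646 695 694 693 691 661 567 450 394 384 405 413 457 551 647 685 693 694
  695 687 592 388]
 [621 688 697 693 692 684 635 569 518 502 498 517 551 617 672 688 694 695
  695 692 644 452]
 [586 676 695 695 695 693 681 661 648 638 631 635 654 676 692 694 694 695
  699 701 673 503]
 [554 668 696 698 695 693 695 693 690 688 687 686 694 696 695 697 693 693
  694 699 673 524]
 [517 652 692 694 692 696 693 693 693 693 692 692 689 680 673 670 662 658
  658 663 629 500]
 [472 613 657 661 658 658 647 642 642 637 634 630 623 608 592 581 561 545
  543 538 505 412]
 [410 516 551 551 544 534 518 503 497 492 472 476 464 454 442 440 424 424
  424 420 397 336]
 [370 413 429 420 415 415 406 400 391 387 379 377 382 378 376 378 373 373
  376 382 369 309]]
```

View pics/e.png

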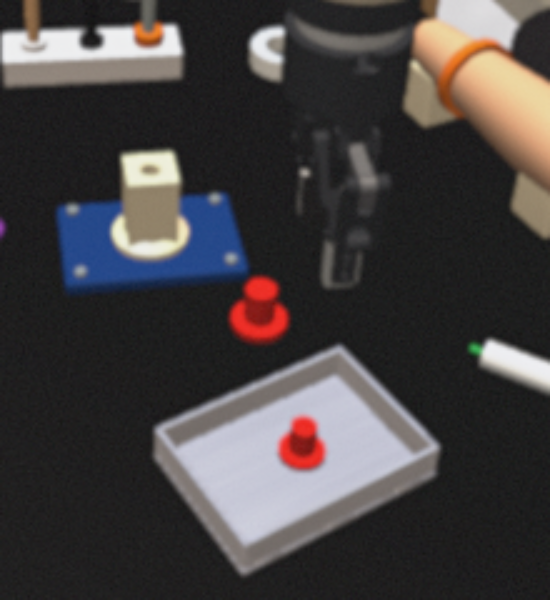

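The small red cap stands in the tray at crop (302,443), and the decoy has not moved. The bore is open at side pixel (299.5,247.5). Now to the pole.

Request:
play_rows(commands="-5 -40 -30 0 0.1;-8 -90 -40 0 0;-12 -140 -40 0 0;-15 -190 -40 0 0;-18 -240 -40 0 0;-22 -290 -40 0 0;-25 -340 -40 0 0;-28 -385 -40 0 0")

```text
time_s: 8.45
tool_pos: [0.5721, 0.027, 0.2084]
tool_rot: [-3.103, 0.158, -0.001]
force: [-0.5, -1.1, 0.1]
opening: 0.0852
finger_force: 0.0
```

Run:
```python
from h import *
plan(.598,.282,.215,-9.45)
b=vision.snapshot("side")
g=b["img"].sum(2).astype(float)[243:252,293:308]; w=np.clip(640-g,0,None); v,u=np.mgrid[243:252,293:308]
u0,v0=(w*u).sum()/w.sum(),(w*v).sum()/w.sum(); print(u0,v0,onz(b,u0,v0,.09))
```

```text
d [  -0.  -256.4    2.2] yaw -5.81 twist 3.64 pos [0.5721 0.027  0.2084] F [-0.5  -1.08  0.07] ff 0.0 op 0.0852 t 8.45
299.46164139161465 247.4665477252453 [ 0.50634022 -0.01805125  0.09      ]
```

Request:
play_rows(commands="0 -50 0 2 0;0 -100 0 3.6 0;0 -150 0 3.6 0;0 -195 0 3.6 0;0 -230 0 3.6 0;0 -256 0 3.6 0;0 -256 0 3.6 0;0 -256 0 3.6 0")

```text
time_s: 9.3
tool_pos: [0.5773, 0.0523, 0.2159]
tool_rot: [-3.061, 0.128, 0.002]
force: [-0.2, 0.9, 0.5]
opening: 0.0852
finger_force: 0.0
```

Run:
```python
from h import *
plan(.598,.282,.106,-9.45)
b=vision.snapshot("side"); print(proj(b,(.598,.282,.188)))
cv2.imwrite("pics/f.png",cv2.resize(b["img"][80:280,220:360],None,fx=3,fy=3)[:,:,::-1])
t=vision.snapshot("top")
for (u,v) in [(335,268),(336,270)]: print(t["img"][v,u])
g=t["img"].sum(2)[258:280,326:346]; print(g)
```

```text
d [   2.1 -221.4  127.4] yaw -4.77 twist 4.68 pos [0.5773 0.0523 0.2159] F [-0.17  0.88  0.54] ff 0.0 op 0.0852 t 9.3
[300.18839103 142.66429128]
[157  78  62]
[155  78  61]
[[302 302 300 301 301 297 298 293 295 293 292 290 288 282 282 283 278 274
  271 269]
 [305 305 300 300 300 298 298 294 296 293 291 288 288 283 282 280 276 277
  273 268]
 [303 304 301 300 299 299 297 293 295 293 289 291 289 286 281 282 278 277
  276 269]
 [305 303 301 301 299 300 298 294 296 292 289 291 290 289 284 280 280 274
  273 267]
 [305 304 301 302 300 299 296 295 295 295 293 289 287 285 282 283 279 278
  277 269]
 [302 303 304 299 302 298 299 297 297 295 291 293 291 285 282 284 280 278
  272 271]
 [308 303 306 300 303 299 299 299 294 292 292 291 288 285 284 281 279 277
  274 273]
 [307 302 305 304 301 298 296 299 294 293 291 290 291 286 283 284 279 276
  274 270]
 [302 305 303 304 302 298 298 295 296 296 292 291 290 287 283 281 279 278
  274 273]
 [307 303 303 302 302 300 298 300 294 294 293 290 291 288 285 284 284 276
  277 271]
 [309 305 303 307 300 300 299 298 298 297 294 290 292 286 288 283 281 278
  
[... 244 characters left out ...]
 280 280
  275 277]
 [307 307 307 304 305 301 301 298 300 297 295 293 291 288 287 285 281 280
  277 274]
 [309 307 306 305 305 302 298 299 297 295 293 292 290 290 286 284 283 279
  276 272]
 [309 304 307 305 303 302 303 299 295 296 295 288 291 289 288 285 284 279
  275 276]
 [311 309 306 307 303 301 301 299 297 295 297 294 290 290 289 283 280 283
  278 276]
 [309 308 308 307 303 300 300 297 298 297 294 291 292 290 290 288 283 280
  279 275]
 [309 308 307 304 303 306 303 301 294 299 294 292 291 289 289 284 283 279
  277 276]
 [309 309 306 305 305 303 302 299 296 299 294 296 291 290 290 288 282 280
  277 278]
 [310 306 307 306 304 304 300 299 300 297 295 292 292 289 286 288 285 279
  279 277]]
```

View pics/f.png

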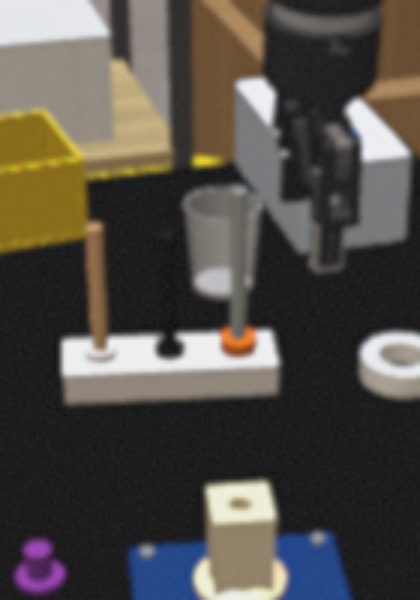

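The picture shows the gripper stopped at crop (325,240), short of the pole, which is at crop (238,190–340). The tool is slightly tilted, so I suspect a joint limit.

Run:
```python
from h import *
s=manip.sense(); print(s["joint_pos"].round(3),s["joint_vel"].round(2)); print(Ro.from_rotvec(s["tool_rot"]).as_matrix().round(3))
lo=np.array([-2.52,-.91,-1.3,-1.96,-1.52,-3.14]);hi=np.array([2.52,1.74,1.37,2.02,1.47,3.14]);print((s["joint_pos"]-lo).round(2),(hi-s["joint_pos"]).round(2))
print([x for x in dir(manip) if x[0]!='_'])
```

```text
[-0.084  0.384  0.028  1.219  0.078  3.141] [ 0. -0. -0. -0.  0.  0.]
[[ 0.997 -0.083  0.002]
 [-0.083 -0.994  0.078]
 [-0.005 -0.078 -0.997]]
[2.44 1.29 1.33 3.18 1.6  6.28] [ 2.6   1.36  1.34  0.8   1.39 -0.  ]
['IKError', 'finish_job', 'pinch_z', 'sense']
```

Request:
play_rows(commands="0 0 0 -8 0;0 0 0 -16 0;0 0 0 -24 0;0 0 0 -32 0;0 0 0 -40 0;0 0 0 -48 0;0 0 0 -48 0;0 0 0 -48 0")

```text
time_s: 10.2
tool_pos: [0.5772, 0.0524, 0.2158]
tool_rot: [-2.856, -1.125, -0.046]
force: [0.5, 0.6, -0.4]
opening: 0.0851
finger_force: 0.0
```

Run:
```python
from h import *
s=manip.sense(); print(s["joint_pos"].round(3),s["tool_pos"]); print(Ro.from_rotvec(s["tool_rot"]).as_matrix().round(3))
plan(.598,.282,.216,170.5)
```

```text
[-0.084  0.384  0.028  1.219  0.078  2.307] [0.57724603 0.05239434 0.21578106]
[[ 0.731  0.682  0.002]
 [ 0.68  -0.729  0.078]
 [ 0.054 -0.056 -0.997]]
d [ 171.3 -153.3   17.7] yaw 42.9 twist -127.6 pos [0.5772 0.0524 0.2158] F [ 0.49  0.59 -0.44] ff 0.0 op 0.0851 t 10.2
```

Request:
play_rows(commands="30 -30 0 -8 0.2;60 -60 5 -16 0.4;90 -90 10 -24 0.5;120 -115 14 -32 0.5;150 -140 17 -40 0.5;171 -153 18 -47 0.5;171 -153 18 -47 0.5;171 -153 18 -47 0.5")

```text
time_s: 11.0
tool_pos: [0.5968, 0.2818, 0.2153]
tool_rot: [-2.182, -2.183, -0.086]
force: [0.6, -0.1, -0.3]
opening: 0.0428
finger_force: 0.0
```

Run:
```python
from h import *
s=manip.sense(); print(s["joint_pos"].round(3)); print(Ro.from_rotvec(s["tool_rot"]).as_matrix().round(3))
plan(.598,.286,.106,90)
```

```text
[0.29  0.522 0.245 1.27  0.074 1.861]
[[-0.001  1.     0.001]
 [ 0.997  0.001  0.077]
 [ 0.077  0.001 -0.997]]
d [ -4.3   1.  109.3] yaw 90.05 twist 0.05 pos [0.5968 0.2818 0.2153] F [ 0.56 -0.09 -0.29] ff 0.0 op 0.0428 t 11.0
```

Run:
```python
from h import *
b,P,q=tip(265,345,90,160)
m=(P[:,1]<.36)&(P[:,1]>.2)&(P[:,2]>.19)&(P[:,0]>.5)&(P[:,0]<.7)
for lo in np.arange(.18,.29,.01):
    k=m&(P[:,2]>=lo)&(P[:,2]<lo+.01)
    if k.any():
        x=P[k][:,0]; L=x<.598
        print(round(lo,2),k.sum(),"L",P[k][L].min(0).round(3) if L.any() else 0,P[k][L].max(0).round(3) if L.any() else 0,"R",P[k][~L].min(0).round(3) if (~L).any() else 0,P[k][~L].max(0).round(3) if (~L).any() else 0)
# pole in image: grey column rows 145..185
for v in (146,155,165,175,185): print(v,b["img"][v,290:308].astype(int).sum(1), P[(q[:,1]==v)&(q[:,0]==299)].round(3) if v<160 else '')
for z in (.188,.15,.11,.06): print(proj(b,(.598,.282,z)))
```

```text
0.25 38 L [0.561 0.267 0.25 ] [0.573 0.281 0.26 ] R [0.615 0.268 0.25 ] [0.628 0.289 0.26 ]
0.26 56 L [0.559 0.266 0.26 ] [0.574 0.28  0.27 ] R [0.615 0.264 0.26 ] [0.631 0.288 0.269]
0.27 56 L [0.559 0.262 0.27 ] [0.573 0.28  0.279] R [0.615 0.262 0.27 ] [0.63  0.291 0.279]
0.28 58 L [0.557 0.262 0.28 ] [0.573 0.281 0.29 ] R [0.614 0.261 0.28 ] [0.63  0.289 0.29 ]
146 [302 307 313 323 327 327 311 307 310 310 295 281 301 324 349 364 358 336] [[0.593 0.274 0.183]]
155 [372 371 382 382 387 378 356 324 319 304 286 296 330 354 349 285 195 108] [[0.594 0.28  0.155]]
165 [366 372 382 385 391 384 365 332 317 305 288 295 340 343 288 187 110  97] 
175 [575 575 572 570 579 565 501 403 324 292 286 309 345 302 193 108  86  86] 
185 [ 82  89  78  88  79 107 185 270 304 305 282 227 156  94  81  83  87  97] 
[300.18839103 142.66429128]
[300.09779961 156.20563408]
[300.00564523 169.9806057 ]
[299.89482525 186.54565522]
```

Request:
play_rows(commands="0 0 15 0 0.5;-1 0 40 0 0.5;-2 0 70 0 0.5;-4 0 95 0 0.5;-4 0 109 0 0.5;-4 0 109 0 0.5;-4 0 109 0 0.5")

```text
time_s: 11.75
tool_pos: [0.5976, 0.2853, 0.1073]
tool_rot: [-2.181, -2.184, -0.087]
force: [0.4, 0.1, 1.1]
opening: 0.0426
finger_force: 0.0
```

Run:
```python
from h import *
plan(.598,.286,.106,90)
b,P,q=tip(265,345,110,190)
m=(P[:,1]<.36)&(P[:,1]>.2)&(P[:,2]>.12)&(P[:,0]>.5)&(P[:,0]<.7)
for lo in np.arange(.12,.19,.01):
    k=m&(P[:,2]>=lo)&(P[:,2]<lo+.01)
    for a,c in ((.5,.578),(.58,.607),(.609,.7)):
        j=k&(P[:,0]>a)&(P[:,0]<c)
        if j.any(): print(round(lo,2),j.sum(),P[j].min(0).round(3),P[j].max(0).round(3))
```

```text
d [0.6 0.4 1.4] yaw 90.08 twist 0.08 pos [0.5976 0.2853 0.1073] F [0.44 0.13 1.12] ff 0.0 op 0.0426 t 11.75
0.12 15 [0.528 0.285 0.121] [0.538 0.296 0.129]
0.12 16 [0.588 0.274 0.12 ] [0.6   0.284 0.13 ]
0.13 19 [0.528 0.287 0.13 ] [0.54  0.297 0.14 ]
0.13 17 [0.588 0.274 0.13 ] [0.601 0.285 0.139]
0.14 29 [0.529 0.27  0.141] [0.574 0.306 0.149]
0.14 20 [0.589 0.273 0.14 ] [0.6   0.283 0.15 ]
0.14 14 [0.616 0.271 0.141] [0.622 0.291 0.149]
0.15 24 [0.559 0.269 0.15 ] [0.574 0.283 0.16 ]
0.15 15 [0.588 0.276 0.15 ] [0.601 0.284 0.159]
0.15 21 [0.616 0.264 0.15 ] [0.629 0.293 0.16 ]
0.16 24 [0.559 0.267 0.16 ] [0.573 0.282 0.17 ]
0.16 18 [0.589 0.273 0.161] [0.601 0.283 0.169]
0.16 28 [0.616 0.267 0.16 ] [0.63  0.295 0.169]
0.17 21 [0.559 0.266 0.171] [0.574 0.282 0.179]
0.17 21 [0.589 0.275 0.17 ] [0.6   0.283 0.18 ]
0.17 25 [0.615 0.265 0.17 ] [0.629 0.287 0.18 ]
0.18 30 [0.546 0.261 0.18 ] [0.573 0.274 0.19 ]
0.18 20 [0.589 0.274 0.182] [0.6   0.289 0.188]
0.18 34 [0.618 0.264 0.18 ] [0.646 0.289 0.19 ]
0.19 63 [0.541 0.262 0.19 ] [0.577 0.294 0.2  ]
0.19 59 [0.615 0.262 0.191] [0.651 0.29  0.2  ]
```

Pole is centred between the fingers; closing.

Request:
play_rows(commands="0 0 0 0 0.9;0 0 0 0 0.9;0 0 0 0 0.9;0 0 0 0 0.9;0 0 0 0 0.9;0 0 0 0 0.9", squeeze=60)

```text
time_s: 12.4
tool_pos: [0.5978, 0.2864, 0.1078]
tool_rot: [-2.179, -2.187, -0.089]
force: [-1.2, -0.9, 6.5]
opening: 0.0124
finger_force: 58.3
```

Run:
```python
from h import *
s=manip.sense(); x,y,z=s["tool_pos"]; plan(x,y,z+.13,90)
```

```text
d [  10.2    0.4 -129.6] yaw 90.24 twist 0.24 pos [0.5978 0.2864 0.1078] F [-1.16 -0.92  6.53] ff 58.3 op 0.0124 t 12.4
```

Request:
play_rows(commands="1 0 -10 0 0.9;2 0 -30 0 0.9;4 0 -60 0 0.9;7 0 -90 0 0.9;9 0 -115 0 0.9;10 0 -130 0 0.9;10 0 -130 0 0.9;10 0 -130 0 0.9")

```text
time_s: 13.2
tool_pos: [0.5969, 0.286, 0.2366]
tool_rot: [-2.178, -2.187, -0.086]
force: [0.0, -0.0, -2.7]
opening: 0.0125
finger_force: 58.8
```

Run:
```python
from h import *
plan(.511,-.013,.2375,90)
b,P,q=tip(265,345,80,230)
m=(P[:,1]<.36)&(P[:,1]>.2)&(P[:,2]>.12)&(P[:,0]>.585)&(P[:,0]<.605)
for lo in np.arange(.12,.27,.015):
    k=m&(P[:,2]>=lo)&(P[:,2]<lo+.015)
    if k.any(): print(round(lo,3),k.sum(),P[k].min(0).round(3),P[k].mean(0).round(4),P[k].max(0).round(3))
```

```text
d [-297.6  -87.   -24.2] yaw 90.23 twist 0.23 pos [0.5969 0.286  0.2366] F [ 0.02 -0.   -2.69] ff 58.8 op 0.0125 t 13.2
0.135 25 [0.587 0.275 0.135] [0.5933 0.2797 0.1439] [0.6   0.287 0.15 ]
0.15 22 [0.586 0.264 0.15 ] [0.5936 0.27   0.16  ] [0.605 0.284 0.165]
0.165 58 [0.585 0.265 0.165] [0.5938 0.2759 0.172 ] [0.605 0.295 0.18 ]
0.18 32 [0.587 0.273 0.181] [0.5931 0.279  0.1881] [0.6   0.286 0.195]
0.195 31 [0.587 0.275 0.195] [0.5927 0.2794 0.2022] [0.6   0.289 0.21 ]
0.21 27 [0.588 0.275 0.21 ] [0.5938 0.279  0.2167] [0.6   0.284 0.224]
0.225 29 [0.589 0.273 0.225] [0.5935 0.2786 0.2318] [0.599 0.283 0.239]
0.24 28 [0.588 0.275 0.24 ] [0.5935 0.2785 0.2468] [0.599 0.282 0.255]
0.255 31 [0.588 0.272 0.255] [0.5939 0.2786 0.2621] [0.599 0.285 0.27 ]
0.27 45 [0.586 0.268 0.271] [0.5968 0.276  0.2776] [0.604 0.284 0.285]
```

Request:
play_rows(commands="-20 -6 -2 0 0.9;-60 -18 -5 0 0.9;-100 -30 -8 0 0.9;-140 -42 -11 0 0.9;-180 -54 -14 0 0.9;-220 -66 -17 0 0.9;-260 -78 -20 0 0.9;-285 -85 -22 0 0.9")

```text
time_s: 14.05
tool_pos: [0.5113, -0.0023, 0.2355]
tool_rot: [-2.179, -2.184, -0.084]
force: [0.4, 0.7, -2.1]
opening: 0.0123
finger_force: 58.9
```

Request:
play_rows(commands="-12 -4 -1 0 0.9;-16 -5 -1 0 0.9;-16 -5 -1 0 0.9;-16 -5 -1 0 0.9")

```text
time_s: 14.45
tool_pos: [0.5083, -0.0152, 0.2361]
tool_rot: [-2.177, -2.187, -0.087]
force: [0.5, -0.0, -2.4]
opening: 0.0125
finger_force: 58.9
```

```bash
cat >> h.py <<'E'
def pole(zlo=.1,zhi=.24,x0=.49,x1=.525):
    b,P,q=tip(270,335,150,262)
    g=b["img"][q[:,1],q[:,0]].astype(int)
    m=(P[:,1]<.03)&(P[:,1]>-.06)&(P[:,0]>x0)&(P[:,0]<x1)&(np.ptp(g,axis=1)<30)
    for lo in np.arange(zlo,zhi,.015):
        k=m&(P[:,2]>=lo)&(P[:,2]<lo+.015)
        if k.any(): print(round(lo,3),k.sum(),P[k].min(0).round(3),P[k].mean(0).round(4),P[k].max(0).round(3))
    return b
E
python3 - <<'E'
from h import *
plan(.5085,-.016,.2366,90)
b=pole(.12)
h=hsv(b);H,S,V=h[...,0],h[...,1],h[...,2]
print(blobs((H>6)&(H<18)&(S>150)&(V>100)))
g=b["img"].sum(2).astype(float)[243:252,293:308]; w=np.clip(640-g,0,None); v,u=np.mgrid[243:252,293:308]
print((w*u).sum()/w.sum(),(w*v).sum()/w.sum())
s=manip.sense();print(s["joint_pos"].round(3))
E
```

```text
d [-0.8  0.2 -0.5] yaw 90.28 twist 0.28 pos [ 0.5083 -0.0152  0.2361] F [ 0.5  -0.03 -2.44] ff 58.9 op 0.0125 t 14.45
0.135 25 [ 0.5   -0.026  0.137] [ 0.5049 -0.0223  0.1437] [ 0.512 -0.018  0.149]
0.15 3 [ 0.501 -0.025  0.15 ] [ 0.5038 -0.0244  0.1505] [ 0.507 -0.024  0.151]
0.165 6 [ 0.503 -0.026  0.175] [ 0.5049 -0.0227  0.1776] [ 0.508 -0.018  0.179]
0.18 39 [ 0.5   -0.027  0.18 ] [ 0.5056 -0.0225  0.1882] [ 0.513 -0.018  0.195]
0.195 45 [ 0.5   -0.026  0.195] [ 0.5056 -0.0219  0.2026] [ 0.513 -0.018  0.21 ]
0.21 45 [ 0.5   -0.026  0.211] [ 0.5055 -0.0223  0.2178] [ 0.513 -0.016  0.225]
0.225 44 [ 0.5   -0.026  0.226] [ 0.5053 -0.0223  0.2326] [ 0.512 -0.018  0.24 ]
[([415, 196, 30, 31, 195], [423.4, 208.0]), ([291, 212, 18, 13, 173], [299.7, 218.4])]
299.46841055198405 247.47018399467967
[-0.228  0.247 -0.113  1.227  0.076  1.337]
```

Request:
play_rows(commands="-2 0 10 0 0.9;-3 0 25 0 0.9;-4 0 38 0 0.9;-4 0 42 0 0.9;-4 0 42 0 0.9;-4 0 42 0 0.9")

```text
time_s: 15.1
tool_pos: [0.5085, -0.0168, 0.1945]
tool_rot: [-2.178, -2.187, -0.087]
force: [0.2, -0.4, -2.3]
opening: 0.0122
finger_force: 58.8
```

Run:
```python
from h import *
plan(.5085,-.0162,.19,90)
b=pole(.09,.20)
cv2.imwrite("pics/g.png",cv2.resize(b["img"][190:280,260:340],None,fx=6,fy=6,interpolation=cv2.INTER_CUBIC)[:,:,::-1])
for v in range(230,256): print(v,b["img"][v,288:312].astype(int).sum(1))
```

```text
d [ 0.2 -0.   4.6] yaw 90.25 twist 0.25 pos [ 0.5085 -0.0168  0.1945] F [ 0.21 -0.39 -2.3 ] ff 58.8 op 0.0122 t 15.1
0.09 49 [ 0.491 -0.038  0.09 ] [ 0.5066 -0.0214  0.095 ] [0.525 0.002 0.104]
0.105 5 [ 0.501 -0.028  0.106] [ 0.5039 -0.0252  0.1069] [ 0.507 -0.023  0.108]
0.135 35 [ 0.5   -0.027  0.135] [ 0.5054 -0.0241  0.1436] [ 0.513 -0.019  0.15 ]
0.15 40 [ 0.5   -0.027  0.15 ] [ 0.5055 -0.0233  0.1575] [ 0.513 -0.017  0.165]
0.165 42 [ 0.499 -0.028  0.165] [ 0.5055 -0.024   0.1724] [ 0.512 -0.019  0.18 ]
0.18 45 [ 0.499 -0.028  0.18 ] [ 0.5051 -0.0239  0.1874] [ 0.512 -0.018  0.195]
0.195 48 [ 0.499 -0.027  0.196] [ 0.5051 -0.0239  0.2033] [ 0.512 -0.02   0.21 ]
230 [ 91  77  75 105 191 314 381 407 421 389 338 310 294 279 284 328 391 406
 378 297 196 119  92  84]
231 [ 89  90  84 131 245 360 405 423 428 398 338 308 298 275 274 335 403 416
 402 362 267 152  93  76]
232 [102  89  87 144 272 385 418 415 426 406 351 321 304 292 301 347 401 419
 418 393 301 175 109  81]
233 [ 75  92  88 151 274 384 410 410 423 412 394 361 340 335 347 379 406 411
 414 394 305 186 104  95]
234 [ 84  9
[... 1554 characters left out ...]
 695 695 691 678 636 565 521 509 503 516 551 622 672 691
 694 692 695 695 643 448]
250 [218 402 588 677 697 694 692 694 681 660 645 638 632 635 654 678 692 693
 695 694 695 703 673 505]
251 [217 372 551 668 696 695 697 694 695 692 695 690 689 689 694 692 694 696
 693 693 697 698 672 525]
252 [212 348 518 654 692 694 695 695 694 692 693 689 692 691 688 684 673 670
 659 658 657 660 633 491]
253 [198 332 468 614 658 663 658 653 651 643 641 640 631 631 627 606 594 579
 561 542 548 540 505 413]
254 [198 303 415 515 553 547 542 542 521 508 502 486 479 471 468 457 447 442
 427 417 421 417 399 336]
255 [188 296 367 409 429 422 417 412 404 397 392 383 386 383 378 377 379 381
 378 375 376 385 370 308]
```

The pixel rows show the pole foot (columns 297–303) centred over the bore (296.2–303.2), just above the rim. I'm starting the insertion.

Request:
play_rows(commands="0 0 3 0 0.9;-0.5 0 6 0 0.9;-0.5 0 9 0 0.9;-1 0 12 0 0.9;-1 0 14 0 0.9;-1 0 14 0 0.9;-1 0 14 0 0.9")

```text
time_s: 15.85
tool_pos: [0.5082, -0.0168, 0.1801]
tool_rot: [-2.178, -2.187, -0.087]
force: [-0.1, 1.0, -2.3]
opening: 0.0124
finger_force: 58.8
```

Request:
play_rows(commands="0 0 3 0 0.9;-0.5 0 6 0 0.9;-0.7 0 9 0 0.9;-1 0 12 0 0.9;-1.2 0 15 0 0.9;-1.5 0 18 0 0.9;-1.5 0 18 0 0.9;-1.5 0 18 0 0.9")

```text
time_s: 16.65
tool_pos: [0.5082, -0.0169, 0.1618]
tool_rot: [-2.178, -2.187, -0.087]
force: [1.2, 1.9, -3.5]
opening: 0.0127
finger_force: 58.8
```

Request:
play_rows(commands="0 0 1.5 0 0.9;-0.2 0 3 0 0.9;-0.3 0 4 0 0.9;-0.3 0 4 0 0.9;-0.3 0 4 0 0.9")

```text
time_s: 17.15
tool_pos: [0.5084, -0.0169, 0.1581]
tool_rot: [-2.178, -2.187, -0.087]
force: [0.4, 1.5, 0.6]
opening: 0.0125
finger_force: 59.4
```

Run:
```python
from h import *
plan(.5082,-.0168,.15,90)
b,P,q=tip(285,315,205,250)
h=hsv(b);H,S,V=h[...,0],h[...,1],h[...,2]
print(blobs((H>6)&(H<18)&(S>150)&(V>100)))
o=((H>6)&(H<18)&(S>150)&(V>100))[q[:,1],q[:,0]]
print(P[o].min(0),P[o].max(0), np.percentile(P[o][:,2],[5,95]))
```

```text
d [-0.5 -0.2  8.1] yaw 90.23 twist 0.23 pos [ 0.5084 -0.0169  0.1581] F [0.44 1.51 0.55] ff 59.4 op 0.0125 t 17.15
[([415, 196, 30, 31, 197], [423.6, 207.9]), ([293, 238, 15, 13, 126], [299.7, 244.5])]
[ 0.49122676 -0.03781464 -0.00377322] [0.570877   0.14236491 0.10633385] [-0.00141941  0.10518035]
```

Request:
play_rows(commands="0 0 2 0 0.9;-0.2 0 4 0 0.9;-0.4 0 6 0 0.9;-0.5 0 7 0 0.9;-0.5 0 7 0 0.9;-0.5 0 7 0 0.9")

```text
time_s: 17.8
tool_pos: [0.5083, -0.0169, 0.1508]
tool_rot: [-2.178, -2.187, -0.087]
force: [-0.0, 0.8, -1.5]
opening: 0.0125
finger_force: 59.0
```

Request:
play_rows(commands="-0.1 0 1 0 0.9;-0.2 0 2 0 0.9;-0.2 0 3 0 0.9;-0.2 0 3 0 0.9;-0.2 0 3 0 0.9")

```text
time_s: 18.3
tool_pos: [0.5084, -0.0169, 0.1482]
tool_rot: [-2.178, -2.187, -0.087]
force: [-0.8, 1.8, 4.6]
opening: 0.0127
finger_force: 59.8
```

Request:
play_rows(commands="0 0 0 0 0.9;0 0 0 0 0.9")

```text
time_s: 18.5
tool_pos: [0.5084, -0.0169, 0.1482]
tool_rot: [-2.178, -2.187, -0.087]
force: [-1.1, 1.0, 5.1]
opening: 0.013
finger_force: 59.8
```

Request:
play_rows(commands="0 0 0 0 0.9")

```text
time_s: 18.6
tool_pos: [0.5084, -0.0169, 0.1482]
tool_rot: [-2.178, -2.187, -0.087]
force: [-1.5, 2.1, 5.8]
opening: 0.0129
finger_force: 59.8
```

Request:
play_rows(commands="0 0 0 0 0.9")

```text
time_s: 18.7
tool_pos: [0.5084, -0.0168, 0.1482]
tool_rot: [-2.178, -2.187, -0.087]
force: [-0.9, 1.9, 4.6]
opening: 0.0129
finger_force: 59.8
```

Request:
play_rows(commands="0 0 0.5 0 0.9;-0.1 0 1 0 0.9;-0.1 0 1 0 0.9;-0.1 0 1 0 0.9")

```text
time_s: 19.1
tool_pos: [0.5085, -0.0169, 0.1474]
tool_rot: [-2.178, -2.187, -0.087]
force: [-1.2, 2.8, 7.6]
opening: 0.0124
finger_force: 60.0
```

Request:
play_rows(commands="0 0 0 0 0.9")

```text
time_s: 19.2
tool_pos: [0.5085, -0.0169, 0.1474]
tool_rot: [-2.179, -2.187, -0.087]
force: [-1.2, 2.9, 7.8]
opening: 0.0124
finger_force: 60.0
```

Request:
play_rows(commands="0 0 0.7 0 0.9;0 0 0.7 0 0.9;0 0 0.7 0 0.9")

```text
time_s: 19.5
tool_pos: [0.5086, -0.0168, 0.1469]
tool_rot: [-2.179, -2.187, -0.088]
force: [-2.3, 1.2, 8.4]
opening: 0.0124
finger_force: 60.2
```

Request:
play_rows(commands="0 0 0 0 0.9")

```text
time_s: 19.6
tool_pos: [0.5086, -0.0169, 0.1468]
tool_rot: [-2.179, -2.187, -0.087]
force: [-1.8, 1.9, 8.8]
opening: 0.0123
finger_force: 60.2
```

Request:
play_rows(commands="0 0 -0.7 0 0.9;0.1 0 -1.4 0 0.9;0.1 0 -2 0 0.9;0.1 0 -2 0 0.9")

```text
time_s: 20.0
tool_pos: [0.5083, -0.0169, 0.1482]
tool_rot: [-2.178, -2.187, -0.087]
force: [-0.1, 2.0, 1.0]
opening: 0.0125
finger_force: 59.1
```

Request:
play_rows(commands="0 0 0 0 0.8;0 0 0 0 0.7;0 0 0 0 0.6;0 0 0 0 0.5;0 0 0 0 0.5;0 0 0 0 0.5;0 0 0 0 0.5")

```text
time_s: 20.7
tool_pos: [0.5084, -0.0169, 0.1484]
tool_rot: [-2.178, -2.187, -0.087]
force: [-0.4, -0.2, 0.5]
opening: 0.0429
finger_force: 0.0
```

Run:
```python
from h import *
plan(.5086,-.0169,.27,90)
b=pole(.09,.24)
```

```text
d [   9.4    0.4 -121.2] yaw 90.23 twist 0.23 pos [ 0.5084 -0.0169  0.1484] F [-0.42 -0.23  0.48] ff 0.0 op 0.0429 t 20.7
0.09 11 [ 0.491 -0.039  0.09 ] [ 0.5077 -0.0318  0.0907] [ 0.523 -0.027  0.091]
0.105 20 [ 0.502 -0.022  0.111] [ 0.5064 -0.0189  0.1155] [ 0.512 -0.014  0.12 ]
0.12 40 [ 0.501 -0.022  0.121] [ 0.506  -0.0179  0.1288] [ 0.512 -0.009  0.135]
0.135 39 [ 0.5   -0.019  0.136] [ 0.506  -0.0152  0.1429] [ 0.513 -0.008  0.15 ]
0.15 43 [ 0.501 -0.021  0.15 ] [ 0.5059 -0.0147  0.1573] [ 0.513 -0.007  0.165]
0.165 45 [ 0.501 -0.018  0.166] [ 0.506  -0.0136  0.1723] [ 0.513 -0.005  0.179]
0.18 45 [ 0.501 -0.019  0.18 ] [ 0.5066 -0.0131  0.1874] [ 0.513 -0.007  0.195]
0.195 47 [ 0.501 -0.016  0.195] [ 0.5066 -0.0117  0.2024] [ 0.513 -0.003  0.21 ]
0.21 48 [ 0.501 -0.015  0.21 ] [ 0.5069 -0.0104  0.2177] [ 0.514 -0.004  0.225]
0.225 23 [ 0.503 -0.015  0.225] [ 0.5081 -0.0067  0.2271] [ 0.514 -0.     0.229]
```

Request:
play_rows(commands="1 0 -10 0 0.4;3 0 -35 0 0.4;5 0 -65 0 0.4;7 0 -95 0 0.4;9 0 -121 0 0.4;9 0 -121 0 0.4;9 0 -121 0 0.4")

```text
time_s: 21.45
tool_pos: [0.5085, -0.0174, 0.2705]
tool_rot: [-2.179, -2.188, -0.088]
force: [-0.6, 0.0, -1.1]
opening: 0.0511
finger_force: 0.0
```

Run:
```python
from h import *
plan(.40,-.15,.28,90)
b=pole(.09,.24)
cv2.imwrite("pics/h.png",cv2.resize(b["img"][120:420,180:500],None,fx=2.4,fy=1.99)[:,:,::-1])
t=vision.snapshot("top"); cv2.imwrite("pics/t.png",t["img"][:,:,::-1])
```

```text
d [-131.  -109.   -20.1] yaw 90.24 twist 0.24 pos [ 0.5085 -0.0174  0.2705] F [-0.57  0.01 -1.07] ff 0.0 op 0.0511 t 21.45
0.09 16 [ 0.49  -0.038  0.09 ] [ 0.506  -0.027   0.0906] [0.524 0.007 0.092]
0.105 18 [ 0.503 -0.023  0.109] [ 0.5065 -0.0194  0.1152] [ 0.512 -0.016  0.12 ]
0.12 40 [ 0.501 -0.021  0.12 ] [ 0.506  -0.0174  0.1277] [ 0.512 -0.008  0.135]
0.135 42 [ 0.501 -0.021  0.136] [ 0.5055 -0.0155  0.1425] [ 0.513 -0.006  0.149]
0.15 44 [ 0.501 -0.02   0.15 ] [ 0.5062 -0.0146  0.157 ] [ 0.513 -0.006  0.165]
0.165 46 [ 0.501 -0.018  0.165] [ 0.5063 -0.0135  0.1727] [ 0.513 -0.006  0.18 ]
0.18 44 [ 0.501 -0.019  0.18 ] [ 0.5063 -0.0133  0.1881] [ 0.513 -0.007  0.195]
0.195 47 [ 0.501 -0.016  0.195] [ 0.5067 -0.0119  0.2028] [ 0.513 -0.007  0.21 ]
0.21 48 [ 0.501 -0.015  0.21 ] [ 0.5068 -0.0104  0.2181] [ 0.514 -0.003  0.225]
0.225 22 [ 0.502 -0.014  0.226] [ 0.5082 -0.0076  0.2277] [ 0.514 -0.001  0.229]
```

View pics/h.png

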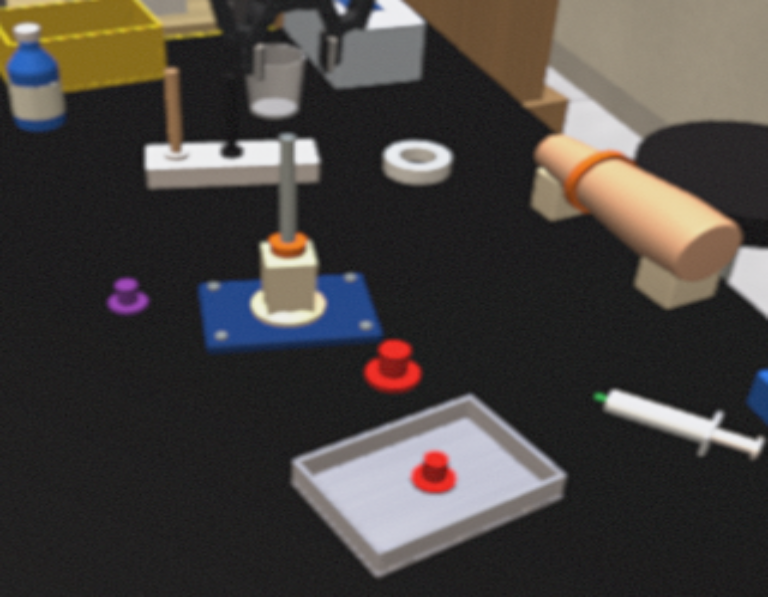

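The final view shows the pole standing in the socket with the collar on the rim (crop (288,240)). The small red cap is in the tray (434,472), and nothing else has moved. The force slope of about 3 N/mm matches the floor spring, with a peak press of about 2.4 mm, so I'm handing the job in.

```bash
python3 -c "
from cell import manip
print(manip.finish_job())"
```

```text
the job is handed in; nothing more can be done
None
```

The job is handed in at about 21.5 s: the small red cap is in the tray and the pole stands on the socket's sprung floor about 42 mm down, leaning roughly 5° in the loose bore; the floor was pressed an estimated 2.4 mm (7 N), the rim slid the collar up to mark the depth, and nothing else in view looked moved.

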